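# Pair the stone spheres with their lapping cups

## Robot

A 7-joint arm with a two-finger parallel gripper is mounted at the origin on a cart in front of the work surface, level with it; the furniture and walls round the work are solid. World frame = base frame: x ahead of the robot, y to its left, z up, the work surface at z = 0. Lengths are in m, angles in rad, forces in N, time in s.
With the tool pointing down it reaches from about 0.425 to 0.925 m from the base axis. Payload 6.8 kg.
Tool frame: the origin (TCP) lies on the front face of the gripper's body, between the roots of the fingers; the fingertips stand 73 mm ahead of it and the grasp point (between the pads) lies 54 mm ahead of it (env.nose_length is the distance from the TCP to the fingertips, in m); z points along the fingers, y is the line along which they close (so a half turn about z gives the same grasp; the last joint's range is limited). The gripper opens to 85 mm and grips with 20 to 120 N. Pads are 22 mm wide; open, the fingers measure 114 mm over their backs; the gripper's body (76 mm by 85 mm) begins 54 mm behind the grasp point. The pads swing forward as they close: fully open they stand 13 mm farther back than shut.
Start: joints at [-1.403, 0.477, 0.022, 1.555, -0.011, 1.109, -0.083], TCP at [0.184, 0.65, 0.304] pointing down, gripper open.
Joint ranges: [-2.96, 2.96], [-0.34, 2.1], [-1.41, 1.46], [0.24, 2.44], [-1.37, 4.51], [0.17, 1.92], [-2.96, 2.96]. Speed limits (rad/s): [2.39, 2.39, 3.14, 3.14, 3.14, 3.14, 3.14].

## Interface

Orientations are given as a unit quaternion [w, x, y, z].
In Python, from cell import env, kin, camera, calibration, job gives the robot as it stands. The module is installed in compiled form; this text tells all that it offers. Calls block until the motion is done:
- env.reach(position, orientation): joint-space move of the TCP to a pose.
- env.movel(position, velocity=0.15, rot=None, stop_force=None): straight line of the TCP; rot=None keeps the orientation; velocity is the mean speed in m/s. With stop_force (N) it stops when the force on the tool has changed by that much, and returns True; else False.
- env.goto_joints(angles): joint-space move.
- env.grip(opening, f_grip=None): finger opening in m; f_grip is the grip in N (None keeps the last); returns when the fingers have stopped.
- env.dwell(seconds).
- kin.inverse_kinematics(position, orientation): joint angles nearest the present ones, or None.
- env.get_state(): the state.
- camera(name): name is "scene" or "side" or "wrist"; returns (picture, depth): 480x640x3 uint8, blue, green, red; 480x640 float32, m along the optical axis (not along the pixel's ray), 0 where there is no reading.
- calibration(name): a dict with "fx", "fy", "cx", "cy" (pixels), "rvec" (rotation vector, rad) and "tvec" (3), from world to camera coordinates, as OpenCV has them. Camera axes: x right, y down, z forward; pixel columns grow to the right and rows downward; lengths in m; the calibration is good to about 2 mm. A picture is of the moment at which its call begins: read the wrist's pose just before it. calibration takes no time and is no camera call; for the wrist camera it gives the pose at the moment of the call.
A pose or a line that the arm cannot do raises env.PlanningError and nothing moves.
- job.job_done(): hands the job in; it is judged then, once.
The state is a dict: "time": time; "qpos": joint angles; "joint_velocities": joint speeds; "joint_torque": joint torques, N m; "tcp_pos": TCP position; "orientation": TCP orientation; "force": force on the tool from outside, world axes, zero at the start; "torque": the same for the moment, N m; "opening": finger opening in m; "gripper_force": force on a finger pad.
Only numpy, scipy, OpenCV 4.12 (cv2) and the standard library are available. Lean on these libraries where they do the work, as an engineer would, in place of code of your own. Each camera call takes 0.05 s, during which the arm holds its last target. There are 200 camera calls.

## Task

The four stone spheres on the rest board are due for lapping, each in its own cup: a cup fits when its mouth is about three quarters as wide as the sphere, so the biggest sphere goes to the biggest cup and so on down to the smallest. Seat each sphere on the rim of the cup that fits it, with the cup standing upright on the bench, and leave all four at rest. They are polished stone: set them down, do not drop them, and do not let two of them knock together.

Things in the scene. Friction and masses are not known exactly. Their poses are not given: they have to be found in the camera images.
- rest_board: wooden rest board, 76 x 320 x 20 mm (x, y, z), fixed to the bench, lying flat. Origin at the centre of its underside, z up, its long side along its y. It has four blind holes in a row, 22 mm across and 12 mm deep, at y = +-40 and +-120 mm; at the start one sphere rests in each, in any order.
- machine_guard (a point): middle of the front of the dark guard flap hanging from the polishing machine behind the rest board; an obstacle, fixed. The machine is solid from x = 0.52 on between y = -0.03 and 0.37, up to z = 0.32: keep gripper and carried sphere in front of it, also on the way across. A work lamp's shade is solid above z = 0.32 from x = 0.61 on, between y = -0.23 and -0.04.
- obsidian_sphere: black polished stone sphere with light grey spots, 30 mm in diameter, about 34 g, loose, smooth, rolls if set on the flat bench. Origin at its centre, which is 10.2 mm above the rest board's top at the start and 10.2 mm above the rim of the copper cup when seated there.
- turquoise_sphere: blue-green polished stone sphere with thin dark veins, 40 mm in diameter, about 85 g, loose, smooth, rolls if set on the flat bench. Origin at its centre, which is 16.7 mm above the rest board's top at the start and 13.2 mm above the rim of the white cup when seated there.
- jasper_sphere: red polished stone sphere with lighter and darker bands, 50 mm in diameter, about 170 g, loose, smooth, rolls if set on the flat bench. Origin at its centre, which is 22.4 mm above the rest board's top at the start and 16.8 mm above the rim of the brass cup when seated there.
- howlite_sphere: white polished stone sphere with thin grey veins, 60 mm in diameter, about 280 g, loose, smooth, rolls if set on the flat bench. Origin at its centre, which is 27.9 mm above the rest board's top at the start and 20.4 mm above the rim of the iron cup when seated there.
- copper_cup: orange-red copper cup, round, 28 mm tall, open upward, standing loose on the bench, about 120 g: mouth 22 mm across, body 28 mm across, with a flange 34 mm across and 5 mm high at its foot; 18 mm deep inside. Origin at the centre of its underside, z up. A 30 mm sphere, centred within about 5 mm of its axis and lowered onto the rim, settles in the mouth by itself.
- white_cup: white plastic pipe cup, round, 28 mm tall, open upward, standing loose on the bench, about 130 g: mouth 30 mm across, body 36 mm across, with a flange 42 mm across and 5 mm high at its foot; 18 mm deep inside. Origin at the centre of its underside, z up. A 40 mm sphere, centred within about 7 mm of its axis and lowered onto the rim, settles in the mouth by itself.
- brass_cup: yellow brass cup, round, 28 mm tall, open upward, standing loose on the bench, about 220 g: mouth 37 mm across, body 44 mm across, with a flange 50 mm across and 5 mm high at its foot; 18 mm deep inside. Origin at the centre of its underside, z up. A 50 mm sphere, centred within about 9 mm of its axis and lowered onto the rim, settles in the mouth by itself.
- iron_cup: dark iron cup, round, 28 mm tall, open upward, standing loose on the bench, about 320 g: mouth 44 mm across, body 52 mm across, with a flange 58 mm across and 5 mm high at its foot; 18 mm deep inside. Origin at the centre of its underside, z up. A 60 mm sphere, centred within about 11 mm of its axis and lowered onto the rim, settles in the mouth by itself.
Mind the look-alikes: they are no part of the job. Leave any pink look-alike of the brass_cup alone.

How it is judged:
By the outcome, as a careful person would: the job done as asked, in the order asked, and still so for the second after the job is handed in, with the robot touching nothing.
It also fails if it takes over 115 s, if anything falls off the work surface, if the arm or the gripper's body presses on something with over 40 N, if the wrist force passes 120 N, or if a joint passes its speed limit or range.

## Working session

There is one attempt and no reset: what is moved stays moved. The work goes in short steps, each a Python script; the robot and the scene stay as the last script left them, time stands still between calls to the robot, and variables do not carry over. Pictures are saved under pics/ and viewed, at most 14 in all, crops included, and the job is handed in when it is done.

```bash
mkdir -p pics && python3 - <<'E'
from cell import env,kin,camera,calibration,job
import cv2,numpy as np
for n in("scene","side","wrist"):
    c=calibration(n);im,d=camera(n);cv2.imwrite(f"pics/{n}0.png",im);np.savez(f"{n}0.npz",im=im,d=d,**c)
    R=cv2.Rodrigues(np.array(c["rvec"]))[0];print(n,c["fx"],-R.T@np.array(c["tvec"]),R[2])
s=env.get_state();print(s["tcp_pos"],s["orientation"],s["opening"],s["time"])
E
```

```text
scene 511.47004428366523 [-0.35964529 -0.47537308  0.74209694] [ 0.7500169   0.36847627 -0.54927215]
side 435.123519006503 [-0.12827545 -0.31428732  1.1818405 ] [ 0.48876029  0.20407694 -0.8482134 ]
wrist 393.845964670741 [0.10969825 0.66975869 0.37217912] [ 0.29132087 -0.08571535 -0.95277753]
[0.18372152 0.64915884 0.30313802] [-5.58337520e-05  1.37461517e-01  9.90506852e-01 -7.09651640e-04] 0.08541535414428697 0.15
```

View pics/scene0.png

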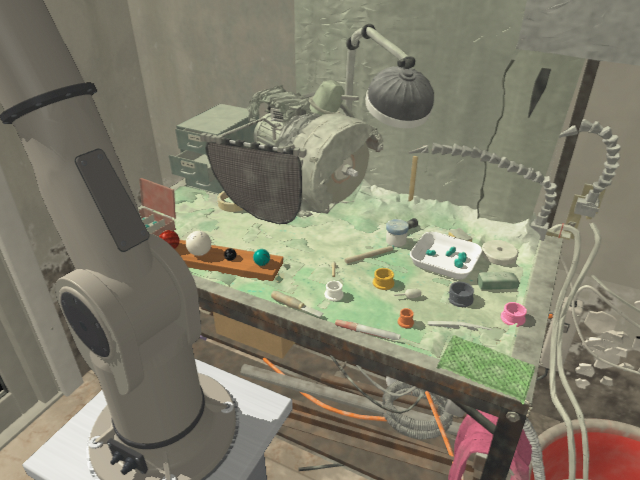

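View pics/side0.png

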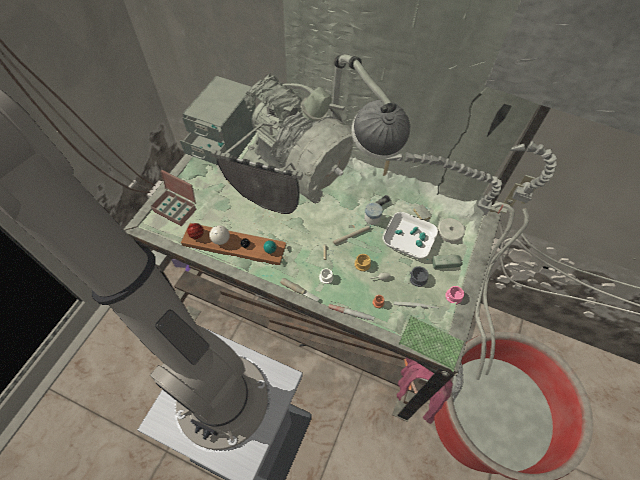

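The candidates, by scene pixel:
- **Spheres:** jasper (170,240), howlite (198,243), obsidian (230,254) and turquoise (261,258). The teal stones in the white tray (455,252) are look-alikes.
- **Cups:** white (333,290), brass (384,279), copper (405,318) and iron (460,293). The pink cup (513,314) is a look-alike, and the grey jar (397,233) and grinding disc (500,253) are not cups.

Next I'll measure them from both fixed views.

```bash
cat > h.py <<'E'
import numpy as np,cv2
from scipy.optimize import least_squares
R_={'jasper':.025,'howlite':.03,'obsidian':.015,'turquoise':.02}
CUP={'copper':(.011,.014),'white':(.015,.018),'brass':(.0185,.022),'iron':(.022,.026)}
def cloud(d,c):
    R=cv2.Rodrigues(np.array(c["rvec"]))[0];v,u=np.mgrid[:480,:640]
    P=np.stack([(u-c["cx"])/c["fx"]*d,(v-c["cy"])/c["fy"]*d,d],-1)-np.array(c["tvec"]).ravel()
    return P@R   # R^T p
def sphere(P,g,r):
    """P: points near; g: guess"""
    f=lambda q:np.linalg.norm(P-q,axis=1)-r
    s=least_squares(f,g,loss='soft_l1',f_scale=.001);return s.x,np.sqrt(np.mean(s.fun**2))
E
python3 - <<'E'
from h import *
pix={'scene':dict(jasper=(170,240),howlite=(198,243),obsidian=(230,254),turquoise=(261,258),white=(333,290),brass=(384,279),copper=(405,318),iron=(460,293),pink=(513,314)),
'side':dict(jasper=(195,231),howlite=(219,235),obsidian=(245,243),turquoise=(270,247),white=(326,276),brass=(363,262),copper=(378,301),iron=(418,276),pink=(455,294))}
for n in pix:
    z=np.load(n+'0.npz');c={k:z[k] for k in z.files};W=cloud(z['d'],c)
    print(n,'valid',np.mean(z['d']>0))
    for k,(u,v) in pix[n].items():
        p=W[v-18:v+19,u-18:u+19].reshape(-1,3);p0=W[v,u]
        if k in R_:
            r=R_[k];q=W[v-1:v+2,u-1:u+2].reshape(-1,3).mean(0)
            cam=-cv2.Rodrigues(c['rvec'])[0].T@c['tvec'];dd=q-cam;g=q+r*dd/np.linalg.norm(dd)
            m=p[(np.linalg.norm(p-g,axis=1)<r+.004)&(p[:,2]>.026)];x,e=sphere(m,g,r);print(k,x.round(4),round(e*1e3,2),len(m))
        else:
            m=p[(p[:,2]>.022)&(p[:,2]<.04)&(np.linalg.norm(p[:,:2]-p0[:2],axis=1)<.05)]
            (cc,_,a)=cv2.fitEllipse((m[:,:2]*1e4).astype(np.float32)) if len(m)>5 else (0,0,0)
            b=(m[:,:2].min(0)+m[:,:2].max(0))/2
            print(k,p0.round(3),b.round(4),np.ptp(m[:,:2],axis=0).round(3),np.percentile(m[:,2],95).round(4),len(m))
    m=W[(W[...,2]>.27)&(W[...,2]<.31)&(W[...,0]<.7)&(W[...,0]>.4)];print('flap',m.min(0).round(3) if len(m) else 0)
    im=z['im'].astype(int);br=(im[...,2]>110)&(im[...,2]-im[...,0]>70)&(abs(W[...,2]-.02)<.006)&(W[...,1]>0)&(W[...,0]<.7)
    m=W[br];print('board',len(m),m.mean(0).round(3),cv2.minAreaRect((m[:,:2]*1000).astype(np.float32)))
    u0,v0=(150,200) if n=='scene' else(170,150)
    cv2.imwrite(f'pics/crop_{n}.png',cv2.resize(z['im'][v0:v0+150,u0:u0+200] if n=='scene' else z['im'][190:340,170:370],None,fx=4,fy=4))
E
```

```text
scene valid 0.9960774739583333
jasper [0.3988 0.3257 0.0427] 1.73 225
howlite [0.4153 0.2471 0.0483] 1.62 489
obsidian [0.4307 0.1687 0.0307] 1.51 102
turquoise [0.4464 0.0904 0.0371] 1.54 214
white [ 0.421 -0.11   0.029] [ 0.4368 -0.1037] [0.037 0.035] 0.0299 101
brass [ 0.508 -0.195  0.028] [ 0.5266 -0.1871] [0.048 0.043] 0.0301 139
copper [ 0.411 -0.278  0.025] [ 0.4229 -0.276 ] [0.029 0.026] 0.0299 90
iron [ 0.556 -0.357  0.012] [ 0.55   -0.3582] [0.053 0.051] 0.0305 178
pink [ 0.517 -0.474  0.029] [ 0.5341 -0.4739] [0.047 0.043] 0.0306 161
flap [ 0.449 -0.024  0.27 ]
board 960 [0.424 0.151 0.021] ((426.9483642578125, 184.3291473388672), (83.42681121826172, 274.56201171875), 11.507728576660156)
side valid 0.9748600260416667
jasper [0.399  0.3243 0.0428] 1.66 189
howlite [0.4146 0.2457 0.0482] 1.64 293
obsidian [0.4306 0.1666 0.0306] 1.84 72
turquoise [0.446  0.0888 0.0369] 1.57 112
white [ 0.439 -0.103  0.006] [ 0.4371 -0.1041] [0.036 0.035] 0.0318 54
brass [ 0.53  -0.188  0.008] [ 0.5258 -0.1884] [0.046 0.042] 0.0328 70
copper [ 0.423 -0.275  0.012] [ 0.4239 -0.2767] [0.028 0.027] 0.0316 40
iron [ 0.553 -0.358  0.008] [ 0.5507 -0.359 ] [0.053 0.05 ] 0.0332 90
pink [ 0.541 -0.476  0.007] [ 0.5365 -0.4745] [0.044 0.043] 0.0319 75
flap [ 0.448 -0.022  0.27 ]
board 860 [0.419 0.181 0.021] ((421.9510803222656, 206.03370666503906), (77.61933135986328, 319.5530700683594), 11.624246597290039)
```

View pics/crop_scene.png

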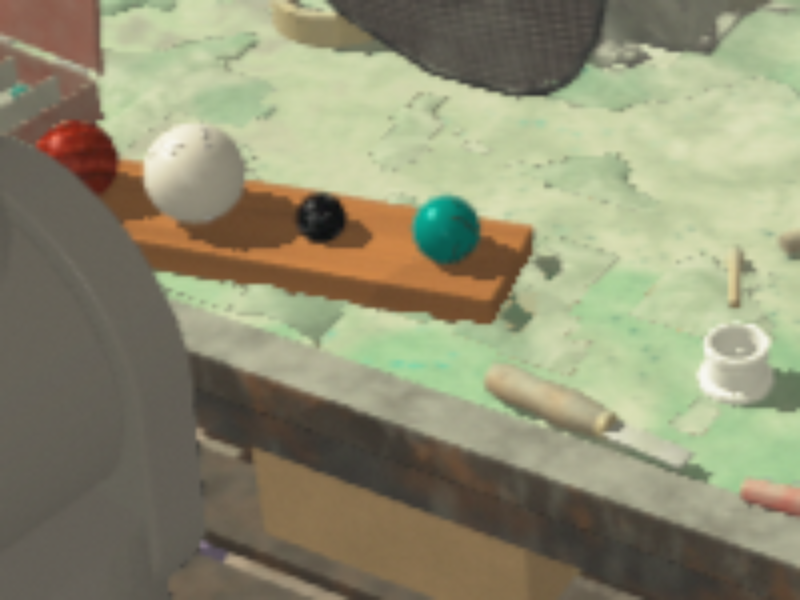

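The four spheres lie 80 mm apart with a board yaw of about 11.4°. Each sphere's position agrees within 2 mm between the two views. Before moving I'll check the clutter near the grasps: the guard flap and the red-lidded box.

```bash
python3 - <<'E'
from h import *
for n in('scene','side'):
    z=np.load(n+'0.npz');c={k:z[k] for k in z.files};W=cloud(z['d'],c)
    u,v=(255,180) if n=='scene' else (265,185)
    print('flap',W[v-20:v+21:10,u-30:u+31:30].round(3).reshape(-1,3).tolist())
    x,y,h=W[...,0],W[...,1],W[...,2]
    for a,b,name in((.34,.5,'box'),):
        m=W[(x>.3)&(x<.6)&(y>.34)&(y<.55)&(h>.03)&(h<.3)];m=m[np.linalg.norm(m[:,:2]-[.399,.325],axis=1)>.032]
        print('box',len(m),m.min(0).round(3),m.max(0).round(3),'nearest',np.sort(np.linalg.norm(m[:,:2]-[.399,.325],axis=1))[:5].round(3), m[np.argmin(m[:,1])].round(3))
    for k,p in dict(white=(.437,-.104),brass=(.526,-.188),copper=(.4235,-.276),iron=(.5503,-.3586)).items():
        r=np.hypot(x-p[0],y-p[1]);m=W[(r>.035)&(r<.09)&(h>.015)];print(k,'tall near',len(m),m[:,2].max().round(3) if len(m) else '', m.mean(0).round(3) if len(m) else '')
E
```

```text
flap [[0.54, 0.237, 0.215], [0.548, 0.156, 0.229], [0.556, 0.079, 0.242], [0.538, 0.238, 0.189], [0.544, 0.155, 0.205], [0.558, 0.081, 0.215], [0.539, 0.243, 0.161], [0.542, 0.156, 0.18], [0.553, 0.08, 0.192], [0.542, 0.249, 0.13], [0.544, 0.16, 0.151], [0.56, 0.085, 0.161], [0.68, 0.364, 0.002], [0.542, 0.161, 0.124], [0.556, 0.084, 0.136]]
box 1044 [0.413 0.384 0.03 ] [0.522 0.515 0.119] nearest [0.072 0.074 0.075 0.075 0.076] [0.498 0.384 0.098]
white tall near 22 0.021 [ 0.364 -0.059  0.019]
brass tall near 74 0.025 [ 0.505 -0.262  0.019]
copper tall near 148 0.025 [ 0.425 -0.254  0.018]
iron tall near 330 0.033 [ 0.612 -0.368  0.024]
flap [[0.544, 0.232, 0.24], [0.561, 0.143, 0.264], [0.631, 0.085, 0.22], [0.541, 0.238, 0.197], [0.547, 0.138, 0.24], [0.559, 0.049, 0.271], [0.542, 0.247, 0.146], [0.545, 0.141, 0.196], [0.562, 0.052, 0.223], [0.596, 0.302, 0.004], [0.544, 0.145, 0.148], [0.565, 0.055, 0.172], [0.558, 0.281, 0.004], [0.551, 0.156, 0.083], [0.564, 0.057, 0.123]]
box 603 [0.412 0.383 0.03 ] [0.52  0.515 0.121] nearest [0.072 0.078 0.081 0.082 0.082] [0.499 0.383 0.109]
white tall near 30 0.023 [ 0.371 -0.069  0.018]
brass tall near 51 0.025 [ 0.506 -0.262  0.02 ]
copper tall near 93 0.025 [ 0.425 -0.255  0.018]
iron tall near 163 0.035 [ 0.611 -0.375  0.026]
```

```bash
cat >> h.py <<'E'
from cell import env,kin,camera,calibration,job
S={'jasper':(.3989,.325,.0427),'howlite':(.415,.2464,.0482),'obsidian':(.4306,.1677,.0306),'turquoise':(.4462,.0896,.037)}
C={'white':(.437,-.1039),'brass':(.5262,-.1878),'copper':(.4234,-.2764),'iron':(.5503,-.3586)}
def q(deg): # tool down, tool x at heading deg
    a=np.radians(deg/2);return [0,np.cos(a),np.sin(a),0]
QB,QC=q(191.4),q(180)
def look(n,tag):
    c=calibration(n);im,d=camera(n);cv2.imwrite(f'pics/{tag}.png',im);return im,cloud(d,c)
def fits(W,names):
    o={}
    for k in names:
        P=W.reshape(-1,3);g=np.array(S[k]);m=P[(np.linalg.norm(P-g,axis=1)<R_[k]+.004)&(P[:,2]>.027)]
        if len(m)>30:
            o[k],e=sphere(m,g,R_[k]);print(k,o[k].round(4),round(e*1e3,2),len(m))
    return o
def cups(W,names):
    P=W.reshape(-1,3)
    for k in names:
        g=np.array(C[k]);ri,ro=CUP[k]
        m=P[(np.linalg.norm(P[:,:2]-g,axis=1)<ro+.008)&(P[:,2]>.0255)&(P[:,2]<.033)]
        if len(m)<30: continue
        rm=(ri+ro)/2   # rim-top ring
        s=least_squares(lambda x:np.linalg.norm(m[:,:2]-x,axis=1)-rm,g,loss='soft_l1',f_scale=.002)
        print(k,s.x.round(4),'z',np.median(m[:,2]).round(4),len(m))
def st(t=''):
    s=env.get_state();print(t,'t',round(s['time'],1),'tcp',np.round(s['tcp_pos'],4),'open',round(s['opening'],4),'F',np.round(s['force'],1),'gf',np.round(s['gripper_force'],1))
def back(o): return .076-np.sqrt(.076**2-(o/2)**2)
E
python3 - <<'E'
from h import *
x,y,z=S['howlite']
env.reach([x,y,.25],QB);env.grip(.072,30);st()
im,W=look('wrist','w1');fits(W,S)
E
```

```text
t 2.1 tcp [0.4149 0.2469 0.25  ] open 0.072 F [-0.3 -0.5  0.2] gf 0.0
jasper [0.3987 0.3239 0.0411] 0.5 3817
howlite [0.4144 0.2454 0.0465] 0.5 5459
obsidian [0.4299 0.1669 0.0291] 0.51 1246
turquoise [0.4455 0.0884 0.0357] 0.57 2561
```

View pics/w1.png

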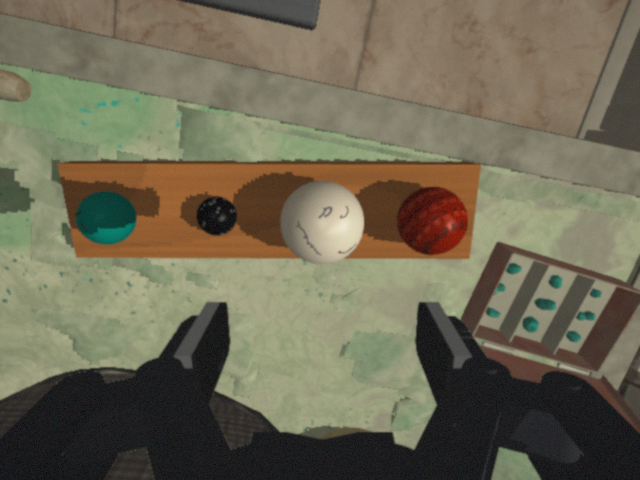

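The wrist view shows jasper (432,220), howlite (322,222), obsidian (216,215) and turquoise (106,218), with the fingers lined up along the board. Its fits match the fixed cameras within about 1.5 mm, so I'll pick howlite.

```bash
cat >> h.py <<'E'
S={'jasper':(.3988,.3245,.0424),'howlite':(.4147,.2459,.0479),'obsidian':(.4302,.1671,.0302),'turquoise':(.4458,.0889,.0367)}
def pick(k):
    x,y,z=S[k];d=2*R_[k]
    grasp=max(z+.054-back(d), .023+.073)
    env.movel([x,y,.17],.2);env.movel([x,y,grasp+.008],.15)
    if env.movel([x,y,grasp],.03,stop_force=6): st('TOUCH')
    env.grip(d-.01,25);st('grip '+k)
    env.movel([x,y,grasp+.03],.06);env.movel([x,y,.25],.2);st('lift')
    return grasp-z
def over(x,y):
    env.movel([.44,-.10,.25],.3)
    env.reach([x,y,.25],QC)
E
python3 - <<'E'
from h import *
off=pick('howlite');print(off)
if env.get_state()['opening']>.05:
    over(*C['iron']);st()
    im,W=look('wrist','w2');cups(W,C)
E
```

```text
grip howlite t 4.0 tcp [0.4149 0.2461 0.0963] open 0.0588 F [-0.1 -0.5  4.3] gf 26.1
lift t 5.4 tcp [0.414  0.2455 0.2489] open 0.0587 F [ 0.  -0.7 -3.9] gf 27.8
0.048100000000000004
 t 7.8 tcp [ 0.5508 -0.3563  0.2496] open 0.0587 F [ 0.2  0.4 -3.4] gf 27.8
brass [ 0.5263 -0.1885] z 0.0268 830
copper [ 0.4244 -0.2771] z 0.0271 583
iron [ 0.5509 -0.3596] z 0.0271 1014
```

View pics/w2.png

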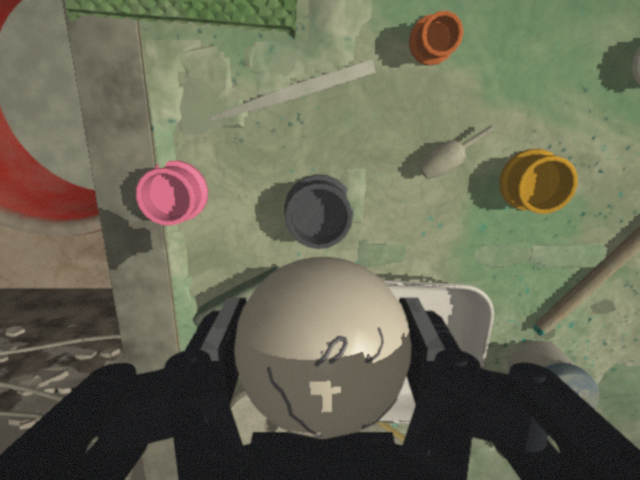

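The view shows howlite held and the iron cup at (320,212) below it. Copper is at (437,37), brass at (539,182) and the pink look-alike at (171,193). The wrist fits agree with the cup positions within 1 mm, so I'll place it.

```bash
cat >> h.py <<'E'
C={'white':(.437,-.1042),'brass':(.5262,-.1882),'copper':(.4239,-.2768),'iron':(.5506,-.3591)}
SEAT={'howlite':.0484,'jasper':.0448,'turquoise':.0412,'obsidian':.0382}
def place(k,cup,off):
    x,y=C[cup];t=SEAT[k]+off
    env.movel([x,y,t+.04],.2);env.movel([x,y,t+.007],.08);env.dwell(.3);st('pre')
    hit=env.movel([x,y,t-.003],.015,stop_force=3);st(f'down hit={hit}')
    env.grip(2*R_[k]+.004);env.dwell(.2);env.grip(2*R_[k]+.014);env.dwell(.3)
    env.movel([x,y,t+.05],.08);env.movel([x,y,.25],.25)
E
python3 - <<'E'
from h import *
place('howlite','iron',.0481)
im,W=look('wrist','w3');st()
P=W.reshape(-1,3);g=np.array([*C['iron'],.0484])
m=P[(np.linalg.norm(P-g,axis=1)<.034)&(P[:,2]>.035)];print(sphere(m,g,.03),len(m));cups(W,['brass','copper'])
E
```

```text
pre t 9.4 tcp [ 0.5508 -0.3592  0.1039] open 0.0586 F [-0.8  0.  -3.6] gf 27.8
down hit=True t 9.9 tcp [ 0.5511 -0.3589  0.0968] open 0.0589 F [1.6 0.7 2.3] gf 28.2
 t 12.3 tcp [ 0.5502 -0.3585  0.2491] open 0.0743 F [-0.1 -0.4 -0.2] gf 0.0
(array([ 0.55119315, -0.35957369,  0.04675095]), np.float64(0.000508721549179204)) 5434
brass [ 0.5263 -0.1886] z 0.0268 830
copper [ 0.4243 -0.277 ] z 0.0269 581
```

View pics/w3.png

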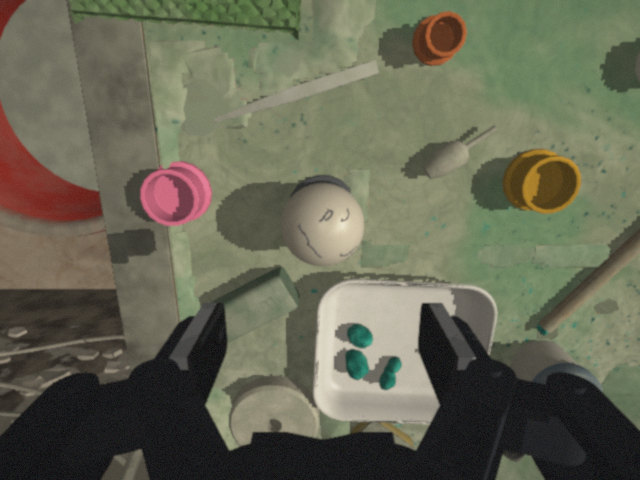

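Howlite sits at (323,222) over the iron cup, at seat height once the wrist's roughly −1.5 mm z bias is allowed for. Jasper is next.

```bash
cat >> h.py <<'E'
def cycle(k,cup,tag):
    x,y,z=S[k]
    env.reach([.44,-.10,.25],QC);env.grip(2*R_[k]+.012,25)
    env.movel([x,y,.25],.3,rot=QB)
    off=pick(k)
    if env.get_state()['opening']<2*R_[k]-.006: print('MISSED');return
    over(*C[cup]);place(k,cup,off)
    im,W=look('wrist',tag);P=W.reshape(-1,3);r=R_[k];g=np.array([*C[cup],SEAT[k]])
    m=P[(np.linalg.norm(P-g,axis=1)<r+.004)&(P[:,2]>.034)];print(sphere(m,g,r),len(m))
E
python3 - <<'E'
from h import *
cycle('jasper','brass','w4');st()
E
```

```text
grip jasper t 17.1 tcp [0.3989 0.3246 0.0963] open 0.0487 F [-0.   0.3  3.3] gf 25.3
lift t 18.5 tcp [0.3982 0.3241 0.2489] open 0.0486 F [ 0.3 -0.9 -1.8] gf 26.1
pre t 22.2 tcp [ 0.5264 -0.1883  0.1057] open 0.049 F [-0.2 -0.3 -1.1] gf 26.1
down hit=True t 22.7 tcp [ 0.5264 -0.1878  0.0987] open 0.0484 F [0.9 1.8 2.8] gf 26.4
(array([ 0.5263828 , -0.18800699,  0.04342506]), np.float64(0.0005065741804522443)) 3706
 t 25.1 tcp [ 0.5256 -0.1878  0.2491] open 0.0637 F [0.4 0.  0.1] gf 0.0
```

View pics/w4.png

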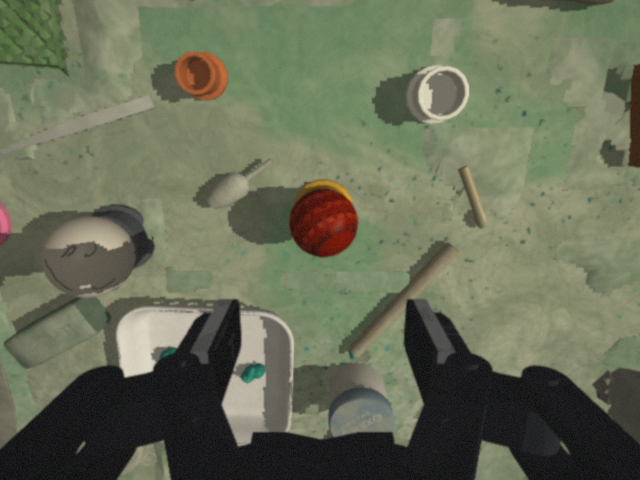

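Jasper (323,222) is seated on the brass cup and howlite (88,252) is still on iron. The white cup is at (440,94) and copper at (201,75). Turquoise is next.

```bash
python3 - <<'E'
from h import *
cycle('turquoise','white','w5');st()
E
```

```text
grip turquoise t 28.5 tcp [0.4459 0.0891 0.0962] open 0.0384 F [-0.9  1.9  2.7] gf 24.8
lift t 29.9 tcp [0.4451 0.0889 0.2491] open 0.0382 F [ 0.6  0.8 -1.4] gf 25.3
pre t 32.6 tcp [ 0.4372 -0.1042  0.1078] open 0.0385 F [ 0.2 -0.2 -1.8] gf 25.3
down hit=True t 33.1 tcp [ 0.4372 -0.1039  0.1006] open 0.0385 F [1.2 0.9 3. ] gf 25.4
(array([ 0.43719039, -0.10442334,  0.03989381]), np.float64(0.0004892939584633908)) 2311
 t 35.4 tcp [ 0.4364 -0.1039  0.2493] open 0.0538 F [-1.  -0.3  0.1] gf 0.0
```

View pics/w5.png

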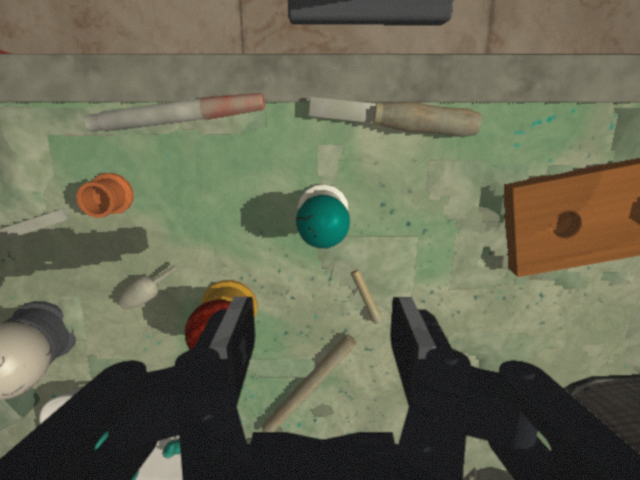

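Turquoise (323,221) is on the white cup, and the copper cup at (104,195) is still free. Obsidian is last.

```bash
python3 - <<'E'
from h import *
cycle('obsidian','copper','w6');st()
env.reach([.44,-.10,.30],QC);im,W=look('side','s6')
cv2.imwrite('pics/s6c.png',cv2.resize(im[200:350,270:470],None,fx=4,fy=4))
E
```

```text
grip obsidian t 38.8 tcp [0.4303 0.1675 0.0962] open 0.0281 F [0.4 0.6 2.1] gf 24.5
lift t 40.2 tcp [0.4295 0.167  0.2491] open 0.0283 F [-0.6 -0.4 -1.7] gf 24.7
pre t 43.6 tcp [ 0.4241 -0.2769  0.1113] open 0.0282 F [-0.4 -0.1 -0.1] gf 24.7
down hit=True t 44.0 tcp [ 0.424  -0.2765  0.1043] open 0.0283 F [1.  0.2 3.1] gf 24.9
(array([ 0.42418046, -0.27680375,  0.03700805]), np.float64(0.0004759396390097571)) 1279
 t 46.4 tcp [ 0.4235 -0.2763  0.2493] open 0.0441 F [ 0.2 -0.1  0.1] gf 0.0
```

View pics/w6.png

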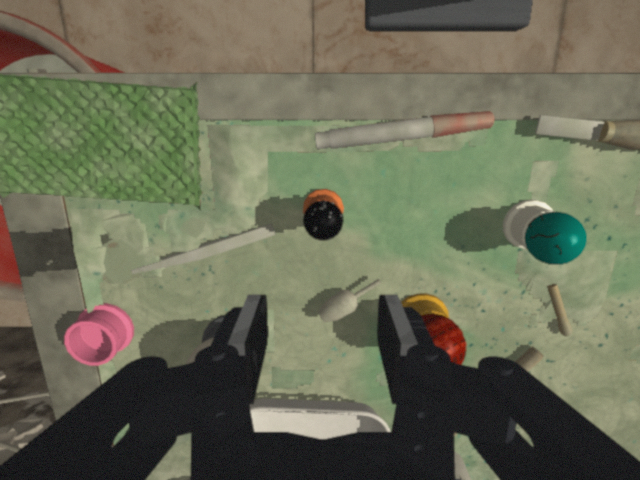

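View pics/s6c.png

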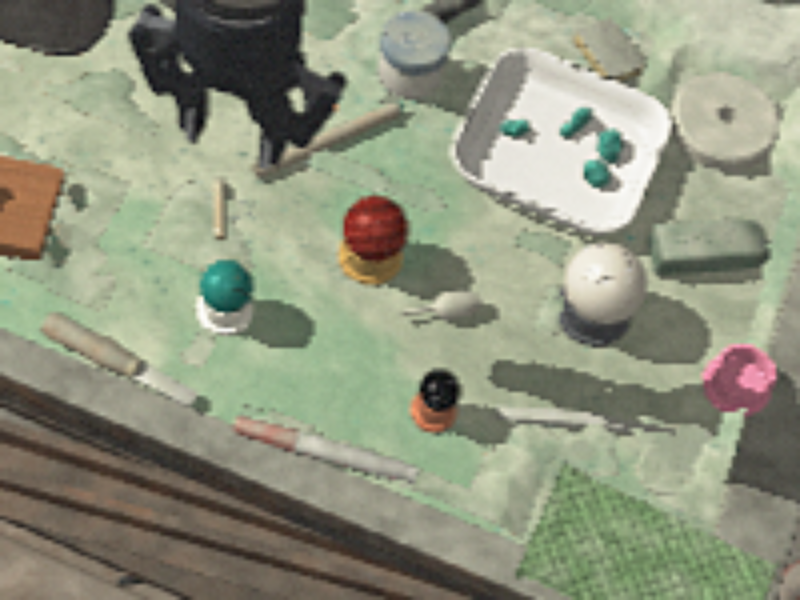

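The side crop shows all four spheres seated: turquoise (227,287), jasper (376,230), obsidian (438,390) and howlite (604,283). The gripper is clear and the pink cup (740,380) is untouched, so I'll hand the job in.

```bash
python3 -c "
from cell import env,job
env.dwell(.5);print(job.job_done())"
```

```text
the job is handed in; nothing more can be done
None
```

All four spheres are seated on their matching cups (howlite on iron, jasper on brass, turquoise on white, obsidian on copper), and I handed the job in at about 48 s with the gripper clear.

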